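Bench-check a rebuilt handbrake lever: set it on the third notch, then release it

TASK

Check the rebuilt handbrake lever on its test stand: pull it up to the third notch and take the hand right away for a moment, so that the pawl alone is seen to hold it. Then release it with the red button at the end of the grip and ease the lever gently all the way down to its rest stop, without letting it drop back, and leave it there with the button out. Do not disturb the loose things that lie round the stand.

Things in the scene. Friction and masses are not known exactly. Their poses are not given: they have to be found in the camera images.
- brake_stand: Fixed handbrake test stand: blue base plate 270 x 100 x 12 mm (105 mm before to 165 mm behind the origin), upright dark toothed sector (radius 72 mm), behind it a grey canister whose spring stands in for the brake cable. Origin: underside, below the lever's pivot. x level from pivot to canister, z up; the lever leans to -x and swings in the x-z plane.
- lever_pivot (a point): Axis of the lever's pivot bolt, 85 mm above the stand's origin; the hinge axis is the stand's y. A spring always pulls the lever down: 1.0 Nm at rest, 1.4 Nm on the third notch (about 6 N at the button), with 1 Nm s/rad of damping.
- brake_lever (a joint): Angle (rad) of the lever above its rest stop. 0 = rest: its axis stands 40 degrees above level (50 from vertical). Grows upward; limit 0.70. It starts standing on the first notch.
- third_notch (a point): Red line on the sector's cheeks where the pawl's nose stands on the third notch (hidden by the lever while it is lower). Five notches, counted from the rest stop, hold the lever at 0.108, 0.229, 0.350, 0.47 and 0.59 rad; on the third its axis is 60 degrees above level (30 from vertical). A notch clicks in when the lever is raised about 0.05 past it; let down, the lever sinks back onto it.
- release_button (a joint): Travel (m) of the red button into the grip's end, along the lever's axis to the pivot: 0 = out, 0.007 = fully in. Spring: 2.5 N to start, 5.5 N fully in. It lifts the pawl; from 0.004 in the pawl is clear of the teeth. Let out on the way down, the pawl catches the next notch below. It twitches 3.5 mm by itself as the pawl rides over a tooth.
- pawl (a joint): Angle (rad) of the pawl: 0 to 0.02 = in a notch, 0.16 and more = clear, 40 rad per m of button travel. It locks itself under load: while the lever hangs on a tooth the button is solid (25 N does not move it). It goes in only while the lever is held raised off its notch, by 0.06 to 0.12 rad (15 to 28 mm at the button).
- button_face (a point): Centre of the outer face of the red button (22 mm diameter) when out, on the lever's axis, 237 mm from the pivot. Fixed to the lever and turns with it: z points outward along the lever's axis, x to its upper side, y is the hinge axis. The black grip (32 mm diameter) reaches from 109 to 12 mm inside this face.
- guard_inner (a point): Middle of the inner face of the yellow guard strip (28 mm wide, 3 mm thick) fixed to the lever, roofing the button on the upper side: parallel to the lever's axis, 22 mm from it, from the button's face to 41 mm beyond; open below and to both sides. Closed fingers put in under it along the lever's axis can lift the lever by it, carry it up and down, and press the button meanwhile.
- oil_can: Green oil can with a thin bent spout, 71 x 86 x 187 mm, loose, standing beside the stand; origin under its base.
- adj_wrench: Adjustable wrench, 198 mm long, loose, lying beside the stand.
- nut_big: Rusty hexagon nut, 28 mm, loose, lying near the stand.
- bolt_long: Rusty bolt, 88 mm long, loose, lying near the stand.

How it is judged:
On the way, in this order (a step that is already met when the one before it is completed fails the run):
1. the lever stands on the third notch, held by the pawl alone, the robot clear of it (value of joint brake_lever between 0.32 and 0.385 rad and value of joint release_button below 0.0015 m and contact force between each of the fingers, the arm and brake_stand below 0.5 N), for 0.5 s.
2. the release button is pressed in (value of joint release_button above 0.0045 m), for 0.05 s.
At the end, for the whole second after the job is handed in: The lever has stood on the third notch (0.32 to 0.385 rad) with the robot clear of it for half a second, the button has then been pressed in, and at the end the lever lies at its rest stop (under 0.03 rad), still, with the button out (under 1.5 mm) and the robot clear (value of joint brake_lever below 0.03 rad and value of joint release_button below 0.0015 m and velocity of joint brake_lever below 0.05 rad/s and contact force between each of the fingers, the arm and brake_stand below 0.5 N); the robot touches nothing.
It fails at once if the lever drops back onto its rest stop (faster than 0.8 rad/s) (value of joint brake_lever below 0.08 rad and velocity of joint brake_lever below -0.8 rad/s).
It fails at once if a loose thing beside the stand is shoved more than 40 mm or the oil can is tipped (distance of any of oil_can, adj_wrench, nut_big, bolt_long from where it was at the start of the episode above 0.04 m or angle between oil_can's own z axis and vertical above 0.5 rad).
It also fails if it takes over 51 s, if anything falls off the work surface, if the arm or the gripper's body presses on something with over 40 N, if the wrist force passes 120 N, or if a joint passes its speed limit or range.

ROBOT

A 6-joint arm with a two-finger parallel gripper is mounted at the origin on a cart in front of the work surface, level with it; the furniture and walls round the work are solid. World frame = base frame: x ahead of the robot, y to its left, z up, the work surface at z = 0. Lengths are in m, angles in rad, forces in N, time in s.
With the tool pointing down it reaches from about 0.35 to 0.975 m from the base axis. Payload 4.9 kg.
Tool frame: the origin (TCP) lies on the mounting face of the last link; the fingertips stand 173 mm ahead of it and the grasp point (between the pads) lies 155 mm ahead of it (tcp_to_grasp is the distance from the TCP to the grasp point, in m); z points along the fingers, y is the line along which they close (so a half turn about z gives the same grasp; the last joint's range is limited). The gripper opens to 85 mm and grips with 20 to 120 N. Pads are 22 mm wide; open, the fingers measure 114 mm over their backs; the gripper's body (76 mm by 85 mm) begins 54 mm behind the grasp point. The pads swing forward as they close: fully open they stand 13 mm farther back than shut.
Start: joints at [-1.349, 0.053, 1.613, -0, 1.476, -0.119], TCP at [0.209, -0.589, 0.405] pointing down, gripper open.
Joint ranges: [-3.01, 3.01], [-1.01, 2.22], [0.06, 2.58], [-1.02, 4.17], [0.09, 2.62], [-3.14, 3.14]. Speed limits (rad/s): [2.57, 2.57, 3.14, 3.14, 3.14, 3.14].

INTERFACE

Orientations are given as a rotation vector (axis times angle).
In Python, from station import get_obs, get_image, calibration, finish_job, tcp_to_grasp gives the robot as it stands. The module is installed in compiled form; this text tells all that it offers.
- The arm moves only by the tool arm_command, never from a script. Its argument "plan" is a list that holds one entry, the list of rows, each a list of 6 numbers: the shift along the tool's x, y, z in cm, then the turn, a rotation vector about the tool's x, y, z in rad. A call has 1 to 12 rows; each row is the pose to reach, as a shift and turn from the pose commanded when the call began, along the tool's axes at that moment; what a row does not reach only later rows make up. A row lasts 1/12 s, in which the tool goes at most 41.7 mm and 7.16 degrees, less where a joint would pass 70% of its speed; a pose out of reach is approached as far as the arm can. A call with a gripper value outside its range is refused whole. "gripper" is the closure, from -1 (fully open) to 1 (shut), set as the call begins (left out, the last holds). The fingers move at their own pace and stop on an object; "force" is the grip in N (left out, the last holds). Time passes only in rows, so rows that repeat a pose let the fingers close. It gives the time, the measured TCP pose, the force, the opening and the grip force at its end, in the units of the state.
- get_obs(): the state, without advancing time (a new reading comes with each control period).
- get_image(name): name is "side" or "top"; returns (picture, depth): 420x560x3 uint8, blue, green, red; 420x560 float32, m along the optical axis (not along the pixel's ray), 0 where there is no reading.
- calibration(name): a dict with "fx", "fy", "cx", "cy" (pixels), "pose" (4x4, takes a point from camera to world coordinates). Camera axes: x right, y up, looking along -z (the intrinsics and any distortion apply to the point x, -y, -z); pixel columns grow to the right and rows downward; lengths in m; the calibration is good to about 2 mm. A picture is of the moment at which its call begins. calibration takes no time and is no camera call.
- finish_job(): hands the job in; it is judged then, once.
The state is a dict: "t": time; "q": joint angles; "dq": joint speeds; "effort": joint torques, N m; "tool_pos": TCP position; "tool_rot": TCP orientation; "contact_force": force on the tool from outside, world axes, zero at the start; "wrist_torque": the same for the moment, N m; "opening": finger opening in m; "grip_force": force on a finger pad.
Only numpy, scipy, OpenCV 4.12 (cv2) and the standard library are available. Lean on these libraries where they do the work, as an engineer would, in place of code of your own. Each camera call takes 0.05 s, during which the arm holds its last target. There are 200 camera calls.

## Working session

There is one attempt and no reset: what is moved stays moved. The work goes in short steps, Python scripts to look and compute and a tool call to move; the robot and the scene stay as the last step left them, time stands still between calls to the robot, and variables do not carry over. Pictures are saved under pics/ and viewed, at most 10 in all, crops included, and the job is handed in when it is done.

Besides the shell and the picture viewer there is one more tool, called after "Request:" by a JSON object that holds its "method" and its "body". arm_command: Moves the arm, as the interface text tells. Its arguments: {"type":"object","properties":{"plan":{"type":"array"},"gripper":{"type":"number"},"force":{"type":"number"}},"required":["plan"]}

```bash
mkdir -p pics
python3 - <<'E'
from station import *
import cv2,numpy as np
o=get_obs();print({k:np.round(v,3) for k,v in o.items()},tcp_to_grasp)
for n in("side","top"):
    p,d=get_image(n);cv2.imwrite(f"pics/{n}0.png",p);np.savez(f"pics/{n}0.npz",p=p,d=d)
    c=calibration(n);print(n,c)
E
```

```text
{'t': np.float64(0.0), 'q': array([-1.349,  0.053,  1.614, -0.   ,  1.476, -0.119]), 'dq': array([-0.   , -0.001, -0.   ,  0.   , -0.001, -0.002]), 'effort': array([-0.0000e+00, -3.9369e+01, -3.7018e+01, -0.0000e+00,  7.0000e-03,
        0.0000e+00]), 'tool_pos': array([ 0.209, -0.589,  0.403]), 'tool_rot': array([-3.094, -0.532,  0.   ]), 'contact_force': array([-0.672,  0.054, -0.507]), 'wrist_torque': array([0.046, 0.002, 0.033]), 'grip_force': np.float64(0.0), 'opening': np.float64(0.086)} 0.1547
side {'fx': 456.4651878131114, 'fy': 456.4651878131114, 'cx': 281.3250412652774, 'cy': 211.93768549315797, 'pose': array([[-0.9565661 ,  0.19287211, -0.21859013,  0.40010664],
       [-0.29151317, -0.62986514,  0.7199236 ,  0.71661993],
       [ 0.00117088,  0.75237641,  0.6587324 ,  0.78708162],
       [ 0.        ,  0.        ,  0.        ,  1.        ]])}
top {'fx': 399.8970040923267, 'fy': 399.8970040923267, 'cx': 278.324951701471, 'cy': 206.81632842577025, 'pose': array([[-0.01308195,  0.99677958, -0.07911596,  0.52661653],
       [-0.99983304, -0.01203036,  0.01375392,  0.04703786],
       [ 0.01275783,  0.07928268,  0.99677053,  1.03299571],
       [ 0.        ,  0.        ,  0.        ,  1.        ]])}
```

View pics/side0.png

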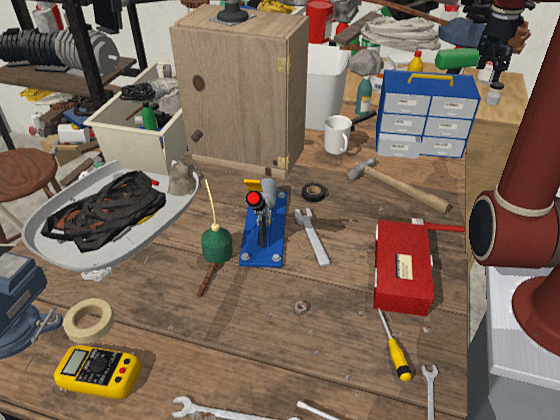

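View pics/top0.png

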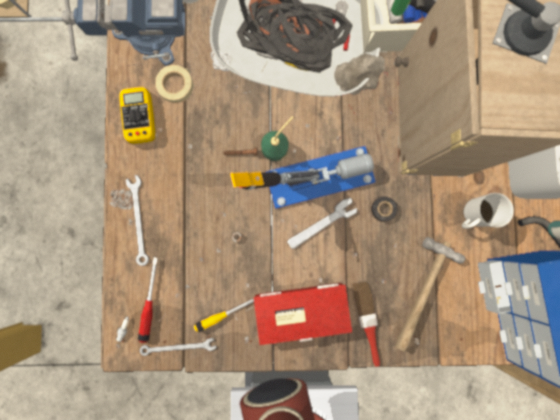

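The side view shows the button facing the camera at about (254,199). In the top view the plate is at about (322,178), with the yellow guard at (245,180), so the lever leans towards +y. The oil can is at (275,146), beside the lever on the +x side, and the wrench is on the -x side.

```bash
cat > h.py <<'E'
import numpy as np,cv2
from station import *
def world(n,d,mask):
    c=calibration(n);v,u=np.nonzero(mask&(d>0));z=d[v,u]
    P=np.c_[(u-c["cx"])/c["fx"]*z,-(v-c["cy"])/c["fy"]*z,-z]
    return P@c["pose"][:3,:3].T+c["pose"][:3,3],u,v
def pix(n,P):
    c=calibration(n);T=c["pose"];p=(np.atleast_2d(P)-T[:3,3])@T[:3,:3]
    return np.c_[c["cx"]-p[:,0]/p[:,2]*c["fx"],c["cy"]+p[:,1]/p[:,2]*c["fy"]]
E
python3 - <<'E'
from h import *
for n in("side","top"):
    f=np.load(f"pics/{n}0.npz");p,d=f["p"],f["d"];h=cv2.cvtColor(p,cv2.COLOR_BGR2HSV)
    H,S,V=[h[...,i].astype(int) for i in range(3)]
    box=np.zeros(d.shape,bool)
    if n=="side": box[170:272,195:300]=1
    else: box[135:215,215:385]=1
    m=box&(H>100)&(H<130)&(S>120)
    W,_,_=world(n,d,m);k=abs(W[:,2]-.012)<.008;W=W[k]
    print(n,"blue",len(W),np.median(W[:,2]),cv2.minAreaRect(W[:,:2].astype(np.float32)))
    print(np.round(cv2.boxPoints(cv2.minAreaRect(W[:,:2].astype(np.float32))),3).tolist())
    m=box&(H>18)&(H<32)&(S>150)&(V>120);W,_,_=world(n,d,m);print("yellow",len(W),np.round(np.percentile(W,[2,50,98],axis=0),3).tolist())
    m=box&((H<6)|(H>174))&(S>170)&(V>120);W,u,v=world(n,d,m);print("red",len(W),np.round(np.percentile(W,[5,50,95],axis=0),3).tolist(),u.mean() if len(u) else 0,v.mean() if len(u) else 0)
    m=box&(H>60)&(H<90)&(S>100);W,u,v=world(n,d,m);print("green",len(W),np.round(np.percentile(W,[2,50,98],axis=0),3).tolist())
p,d=np.load("pics/top0.npz")["p"],0
a=cv2.resize(p[125:220,210:400],None,fx=4,fy=4,interpolation=cv2.INTER_CUBIC)
p=np.load("pics/side0.npz")["p"];b=cv2.resize(p[165:285,180:340],None,fx=4,fy=4,interpolation=cv2.INTER_CUBIC)
cv2.imwrite("pics/a.png",a);cv2.imwrite("pics/b.png",b)
E
```

```text
side blue 1895 0.011767709242188729 ((0.6840997338294983, -0.07327905297279358), (0.09918840229511261, 0.27007797360420227), 13.93796443939209)
[[0.6029999852180481, 0.04600000008940697], [0.6679999828338623, -0.2160000056028366], [0.7649999856948853, -0.19200000166893005], [0.699999988079071, 0.07000000029802322]]
yellow 112 [[0.623, -0.144, 0.056], [0.64, 0.097, 0.268], [0.751, 0.125, 0.303]]
red 108 [[0.63, 0.105, 0.248], [0.638, 0.112, 0.255], [0.647, 0.118, 0.262]] 253.0 197.5
green 863 [[0.728, 0.032, 0.006], [0.75, 0.063, 0.052], [0.787, 0.077, 0.078]]
top blue 1899 0.011462266599456594 ((0.6848266124725342, -0.07560119032859802), (0.09655340015888214, 0.26487356424331665), 14.006406784057617)
[[0.6060000061988831, 0.04100000113248825], [0.6700000166893005, -0.2160000056028366], [0.7639999985694885, -0.19200000166893005], [0.699999988079071, 0.06499999761581421]]
yellow 445 [[0.627, 0.068, 0.002], [0.642, 0.097, 0.275], [0.661, 0.145, 0.303]]Traceback (most recent call last):
  File "<stdin>", line 13, in <module>
    return _quantile_unchecked(
        a, q, axis, out, overwrite_input, method, keepdims, weights)
    return _ureduce(a,
                    func=_quantile_ureduce_func,
    ...<5 lines>...
                    overwrite_input=overwrite_input,
                    method=method)
    r = func(a, **kwargs)
    result = _quantile(arr,
                       quantiles=q,
    ...<2 lines>...
                       out=out,
                       weights=wgt)
    slices_having_nans = np.isnan(arr[-1, ...])
                                  ~~~^^^^^^^^^
IndexError: index -1 is out of bounds for axis 0 with size 0
```

```bash
cat >> h.py <<'E'
from scipy.spatial.transform import Rotation as Ro
O=np.array([.6769,-.0444,0]);yaw=np.arctan2(-.9706,.2407)
xs=np.array([np.cos(yaw),np.sin(yaw),0]);zz=np.array([0,0,1.]);ys=np.cross(zz,xs);PV=O+.085*zz
def ax(th):
    f=np.radians(40)+th;return -np.cos(f)*xs+np.sin(f)*zz, np.sin(f)*xs+np.cos(f)*zz
def pose(th,off,gap):   # fingertip centre: off (m) above the axis, gap (m) outside button face
    a,u=ax(th);R=np.c_[-u,ys,-a]
    return PV+a*(.237+gap+.173)+u*off,R
def rel(p0,R0,p,R):
    return np.r_[R0.T@(p-p0)*100,Ro.from_matrix(R0.T@R).as_rotvec()]
def where(p,R):  # lever coordinates of the tip: angle of tool, off, gap
    a=-R[:,2];th=np.arcsin(a[2])-np.radians(40);a2,u=ax(th)
    r=p-.173*a-PV;return np.round([th,r@u*1e3,(r@a-.237)*1e3,r@ys*1e3],3)
def show(*T,base=None):
    o=get_obs();p,R=o["tool_pos"],Ro.from_rotvec(o["tool_rot"]).as_matrix()
    print(o["t"],"where",where(p,R),"q",np.round(o["q"],2),"F",np.round(o["contact_force"],2))
    if base is not None:p,R=pose(*base)
    for t in T:print(t,np.round(rel(p,R,*pose(*t)),3).tolist())
E
python3 - <<'E'
from h import *
p0=np.array([.209,-.589,.405]);R0=Ro.from_rotvec([-3.094,-.532,0]).as_matrix()
print(np.round(pose(.108,0,.1)[0],3))
p,R=pose(.108,0,.1)
a=rel(p0,R0,p,R);print(a)
for w in([.25,-.5,.52],[.42,-.1,.55]):print(np.round(rel(p0,R0,np.array(w),R),2))
for n in("side","top"):print(n,np.round(pix(n,[PV+ax(.108)[0]*.237,PV+ax(.108)[0]*.278+ax(.108)[1]*.022]),1).tolist())
for n,b in(("top",(125,220,210,400)),("side",(165,285,180,340))):
    q=np.load(f"pics/{n}0.npz")["p"][b[0]:b[1],b[2]:b[3]];cv2.imwrite(f"pics/{n}crop.png",cv2.resize(q,None,fx=4,fy=4,interpolation=2))
E
```

```text
[0.592 0.298 0.453]
[ 65.73107501 -70.85321951  -4.62517798  -0.56258106  -0.62052192
  -1.39499333]
[  6.84  -7.04 -11.48  -0.56  -0.62  -1.39]
[ 36.23 -39.07 -14.4   -0.56  -0.62  -1.39]
side [[252.8, 198.1], [251.0, 182.8]]
top [[237.9, 182.3], [229.1, 180.5]]
```

View pics/sidecrop.png

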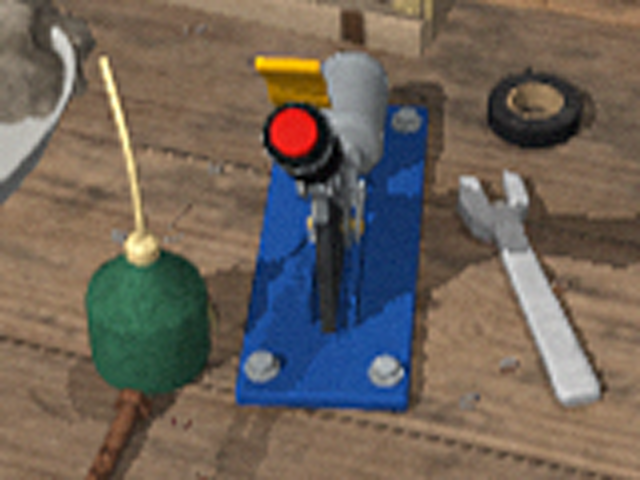

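The crop puts the button centre at about (291,132), i.e. full-image (253,198). My model predicts (252.8,198.1), so the stand pose is good. Next I lift the hand and cross over.

Request:
{"method": "arm_command", "body": {"plan": [[[0,0,-4,0,0,0],[0,0,-8,0,0,0],[2,-2,-12,-0.1,-0.1,-0.2],[5,-5,-13,-0.15,-0.15,-0.35],[8,-8,-14,-0.2,-0.2,-0.5],[11,-11,-14,-0.25,-0.3,-0.6],[14,-14,-14,-0.3,-0.35,-0.75],[17,-17,-14,-0.35,-0.4,-0.9],[20,-20,-14,-0.4,-0.45,-1.0],[23,-23,-14,-0.45,-0.5,-1.1],[26,-27,-14,-0.5,-0.55,-1.25],[29,-31,-14,-0.56,-0.62,-1.39]]], "gripper": 1, "force": 30}}

```text
t: 1.1
tool_pos: [0.3696, -0.2262, 0.5441]
tool_rot: [1.954, 1.734, -0.514]
contact_force: [0.9, -0.4, 0.5]
opening: 0.0001
grip_force: 0.0
```

```bash
python3 -c "
from h import *
o=get_obs();print(o['tool_pos'],o['opening']);show((.108,0,.1))"
```

```text
[ 0.36962946 -0.2262486   0.54413509] 0.00011415577214200454
1.1 where [ 2.58000e-01  3.47188e+02 -1.29471e+02 -3.60424e+02] q [-0.61 -0.55  1.92 -0.48  1.38 -0.49] F [ 0.94 -0.41  0.46]
(0.108, 0, 0.1) [50.687, 16.559, -22.026, -0.131, -0.139, -0.319]
```

Request:
{"method": "arm_command", "body": {"plan": [[[0,0,0,0,0,0],[0,0,0,0,0,0],[0,0,0,0,0,0]]]}}

```text
t: 1.35
tool_pos: [0.3695, -0.2281, 0.5444]
tool_rot: [1.96, 1.73, -0.512]
contact_force: [0.5, 0.3, -0.2]
opening: 0.0001
grip_force: 0.0
```

```bash
python3 -c "
from h import *
show((.108,0,.1))
p0=np.array([.209,-.589,.405]);R0=Ro.from_rotvec([-3.094,-.532,0]).as_matrix()
o=get_obs();print(rel(p0,R0,o['tool_pos'],Ro.from_rotvec(o['tool_rot']).as_matrix()))"
```

```text
1.35 where [ 2.60000e-01  3.47955e+02 -1.29862e+02 -3.61190e+02] q [-0.61 -0.54  1.91 -0.48  1.39 -0.49] F [ 0.47  0.31 -0.18]
(0.108, 0, 0.1) [50.982, 16.256, -22.035, -0.134, -0.141, -0.324]
[ 27.19192915 -28.68395581 -13.86890414  -0.43179798  -0.48046822
  -1.06924984]
```

Request:
{"method": "arm_command", "body": {"plan": [[[4.2,1.4,-2.5,-0.02,-0.02,-0.04],[8.4,2.8,-5,-0.03,-0.03,-0.07],[12.6,4.2,-7.5,-0.04,-0.04,-0.1],[16.8,5.6,-10,-0.05,-0.05,-0.13],[21,7,-12,-0.06,-0.06,-0.16],[25,8.2,-14,-0.08,-0.08,-0.19],[29,9.5,-16,-0.09,-0.09,-0.22],[33,11,-18,-0.1,-0.1,-0.25],[37,12.2,-20,-0.11,-0.12,-0.28],[41,13.5,-22,-0.12,-0.13,-0.3],[45,14.8,-23,-0.13,-0.14,-0.32],[48,15.8,-22.5,-0.134,-0.141,-0.324]]]}}

```text
t: 2.35
tool_pos: [0.5616, 0.2294, 0.4927]
tool_rot: [1.525, 1.942, -0.611]
contact_force: [0.9, -0.5, 0.9]
opening: 0.0
grip_force: 0.0
```

Request:
{"method": "arm_command", "body": {"plan": [[[0,0,0,0,0,0],[0,0,0,0,0,0],[0,0,0,0,0,0]]]}}

```text
t: 2.6
tool_pos: [0.5607, 0.2277, 0.4914]
tool_rot: [1.525, 1.943, -0.615]
contact_force: [0.3, -0.0, 0.2]
opening: 0.0
grip_force: 0.0
```

```bash
python3 -c "
from h import *
show((.108,0,.1),(.108,0,.06))"
```

```text
2.6 where [  0.107  71.151  85.208 -47.784] q [ 0.38  0.01  1.56 -0.76  1.67  0.1 ] F [ 0.26 -0.02  0.22]
(0.108, 0, 0.1) [7.069, 4.711, -1.479, -0.003, 0.001, -0.002]
(0.108, 0, 0.06) [7.073, 4.723, 2.521, -0.003, 0.001, -0.002]
```

Request:
{"method": "arm_command", "body": {"plan": [[[3.5,2.3,-1.5,0,0,0],[7.0,4.7,-1.5,-0.003,0,-0.002],[7.0,4.7,-1.5,-0.003,0,-0.002],[7.0,4.7,-1.5,-0.003,0,-0.002],[7.0,4.7,-1.5,-0.003,0,-0.002],[7.0,4.7,-1.5,-0.003,0,-0.002]]]}}

```text
t: 3.1
tool_pos: [0.5905, 0.2979, 0.4573]
tool_rot: [1.522, 1.943, -0.606]
contact_force: [-0.3, -0.7, 1.0]
opening: -0.0
grip_force: 0.0
```

Run:
```python
from h import *
show((.108,0,.1),(.108,0,.06),(.108,-.001,.012))
p,d=get_image("side");cv2.imwrite("pics/s1.png",cv2.resize(p[80:280,150:350],None,fx=3,fy=3,interpolation=2))
t=PV+ax(.108)[0]*.337
print(np.round((pix("side",t)-[150,80])*3))
```

```text
3.1 where [  0.108   3.161 103.097  -0.66 ] q [ 0.46  0.17  1.45 -0.75  1.68  0.2 ] F [-0.29 -0.66  1.  ]
(0.108, 0, 0.1) [0.299, 0.141, 0.31, 0.004, 0.0, -0.003]
(0.108, 0, 0.06) [0.3, 0.123, 4.31, 0.004, 0.0, -0.003]
(0.108, -0.001, 0.012) [0.402, 0.101, 9.11, 0.004, 0.0, -0.003]
[[290. 332.]]
```

View pics/s1.png

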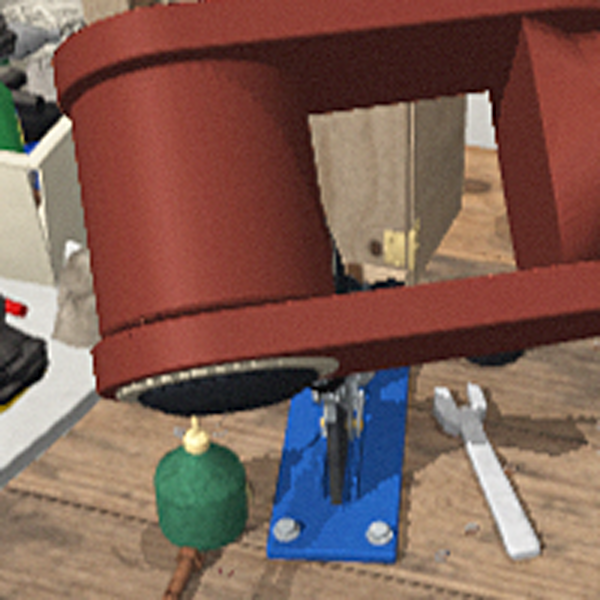

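The arm hides the lever in the side view. Before lowering, I'll check the clearance between the wrist and the oil can with depth.

Run:
```python
from h import *
p,d=get_image("side");m=np.zeros(d.shape,bool);m[80:222,165:350]=1
W,u,v=world("side",d,m);k=(W[:,2]>.2)&(W[:,1]>.05)&(d[v,u]<.75);W=W[k];i=W[:,2].argsort()[:200:40];print(len(W),np.round(W[i],3),np.round([W.min(0),W.max(0)],3))
p,d=get_image("top");cv2.imwrite("pics/t1.png",cv2.resize(p[90:290,140:400],None,fx=3,fy=3,interpolation=2))
```

```text
18191 [[0.566 0.225 0.4  ]
 [0.548 0.222 0.407]
 [0.555 0.285 0.444]
 [0.551 0.303 0.468]
 [0.499 0.352 0.474]] [[0.438 0.218 0.4  ]
 [0.628 0.438 0.603]]
```

View pics/t1.png

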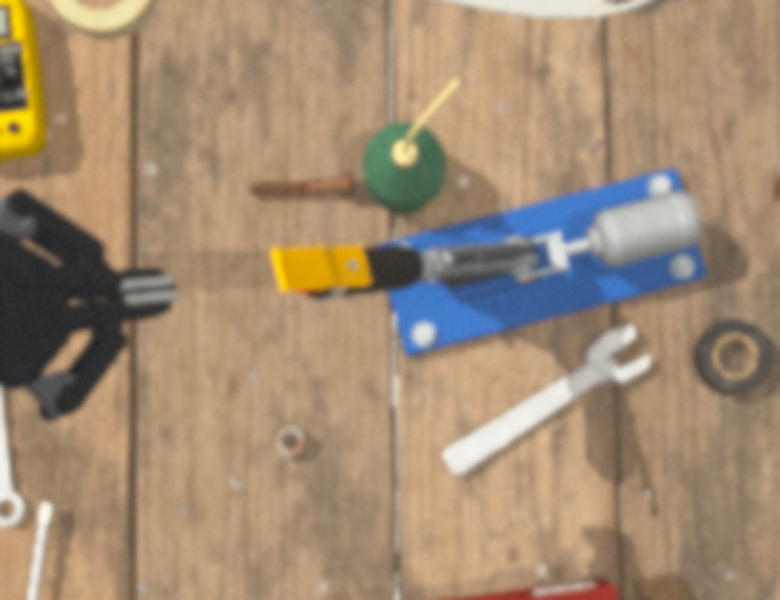

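The top view shows the fingertips at (175,288), in line with the yellow guard at (330,268), with clearance all round. Inserting now.

Request:
{"method": "arm_command", "body": {"plan": [[[0.2,0.1,0,0,0,0],[0.4,0.1,0.5,0.004,0,0],[0.4,0.1,2,0.004,0,0],[0.4,0.1,3.5,0.004,0,0],[0.4,0.1,5,0.004,0,0],[0.4,0.1,6.5,0.004,0,0],[0.4,0.1,8,0.004,0,0],[0.4,0.1,8.8,0.004,0,0],[0.4,0.1,8.8,0.004,0,0],[0.4,0.1,8.8,0.004,0,0],[0.4,0.1,8.8,0.004,0,0]]]}}

```text
t: 4.17
tool_pos: [0.6059, 0.2439, 0.3891]
tool_rot: [1.521, 1.946, -0.612]
contact_force: [-0.3, 0.2, -1.1]
opening: 0.0003
grip_force: 0.0
```

Run:
```python
from h import *
show((.108,0,.012),(.108,.009,.012))
p,d=get_image("top");cv2.imwrite("pics/t2.png",cv2.resize(p[130:230,160:310],None,fx=5,fy=5,interpolation=2))
```

```text
4.1667 where [ 0.108 -3.656 14.989  0.563] q [ 0.38  0.18  1.55 -0.76  1.55  0.21] F [-0.33  0.24 -1.14]
(0.108, 0, 0.012) [-0.379, -0.047, 0.299, 0.001, 0.0, 0.001]
(0.108, 0.009, 0.012) [-1.279, -0.048, 0.299, 0.001, 0.0, 0.001]
```

Run:
```python
from h import *
b=(.108,-.0037,.015)
show((.108,.006,.014),(.108,.011,.012),*[(t,.011,.012) for t in(.13,.16,.19,.22,.25,.28,.31)],base=b)
```

```text
4.2167 where [ 0.108 -3.645 15.36   0.683] q [ 0.38  0.18  1.55 -0.76  1.55  0.21] F [0.55 0.91 0.95]
(0.108, 0.006, 0.014) [-0.97, -0.0, 0.1, 0.0, 0.0, 0.0]
(0.108, 0.011, 0.012) [-1.47, 0.0, 0.3, 0.0, 0.0, 0.0]
(0.13, 0.011, 0.012) [-2.398, 0.0, 0.334, -0.0, 0.022, -0.0]
(0.16, 0.011, 0.012) [-3.662, 0.0, 0.414, 0.0, 0.052, -0.0]
(0.19, 0.011, 0.012) [-4.923, 0.0, 0.532, 0.0, 0.082, 0.0]
(0.22, 0.011, 0.012) [-6.18, 0.0, 0.687, -0.0, 0.112, -0.0]
(0.25, 0.011, 0.012) [-7.431, 0.0, 0.88, -0.0, 0.142, -0.0]
(0.28, 0.011, 0.012) [-8.676, 0.0, 1.111, -0.0, 0.172, 0.0]
(0.31, 0.011, 0.012) [-9.914, 0.0, 1.379, 0.0, 0.202, 0.0]
```

Request:
{"method": "arm_command", "body": {"plan": [[[-0.5,0,0.1,0,0,0],[-0.97,0,0.1,0,0,0],[-1.47,0,0.3,0,0,0],[-2.4,0,0.33,0,0.022,0],[-3.66,0,0.41,0,0.052,0],[-4.92,0,0.53,0,0.082,0],[-6.18,0,0.69,0,0.112,0],[-7.43,0,0.88,0,0.142,0],[-7.43,0,0.88,0,0.142,0],[-7.43,0,0.88,0,0.142,0],[-7.43,0,0.88,0,0.142,0]]]}}

```text
t: 5.13
tool_pos: [0.62, 0.1864, 0.4338]
tool_rot: [1.603, 2.053, -0.516]
contact_force: [-1.1, 5.6, 0.3]
opening: 0.0001
grip_force: 2.3
```

Run:
```python
from h import *
show((.25,.011,.012),*[(t,.011,.012) for t in(.28,.31,.34,.37,.4,.42,.43)])
for i in range(1):
  p,d=get_image("top");h=cv2.cvtColor(p,cv2.COLOR_BGR2HSV)
  b=np.zeros(d.shape,bool);b[135:215,190:385]=1
  m=b&(h[...,0]>18)&(h[...,0]<32)&(h[...,1]>150)&(h[...,2]>120)
  W,u,v=world("top",d,m);W=W[W[:,2]>.2]
  # guard outer face is 25 mm above axis
  for th in np.arange(.1,.5,.04):
    a,uu=ax(th);print(round(th,2),np.round(np.median((W-PV)@uu)*1e3,1),end="; ")
```

```text
5.1333 where [ 0.251  9.915 11.963  0.382] q [ 0.27  0.11  1.53 -0.62  1.53  0.07] F [-1.14  5.64  0.3 ]
(0.25, 0.011, 0.012) [-0.067, -0.032, -0.005, 0.0, -0.001, 0.002]
(0.28, 0.011, 0.012) [-1.333, -0.034, 0.046, 0.0, 0.029, 0.002]
(0.31, 0.011, 0.012) [-2.596, -0.036, 0.135, 0.0, 0.059, 0.002]
(0.34, 0.011, 0.012) [-3.856, -0.038, 0.261, 0.0, 0.089, 0.002]
(0.37, 0.011, 0.012) [-5.112, -0.04, 0.425, 0.0, 0.119, 0.002]
(0.4, 0.011, 0.012) [-6.362, -0.042, 0.627, 0.0, 0.149, 0.002]
(0.42, 0.011, 0.012) [-7.192, -0.044, 0.783, 0.0, 0.169, 0.002]
(0.43, 0.011, 0.012) [-7.605, -0.044, 0.867, 0.0, 0.179, 0.002]
0.1 60.5; 0.14 51.0; 0.18 41.4; 0.22 31.6; 0.26 21.5; 0.3 11.5; 0.34 1.7; 0.38 -7.9; 0.42 -17.2; 0.46 -26.6;
```

The guard fit from the top view gives a lever angle of about 0.246 rad, which agrees with the model, and the force on the hand is about 5.6 N. Raising on to about 0.43.

Request:
{"method": "arm_command", "body": {"plan": [[[-1.27,0,0.05,0,0.03,0],[-2.53,0,0.13,0,0.06,0],[-3.79,0,0.26,0,0.09,0],[-5.05,0,0.42,0,0.12,0],[-6.3,0,0.62,0,0.15,0],[-7.13,0,0.78,0,0.17,0],[-7.55,0,0.86,0,0.18,0],[-7.55,0,0.86,0,0.18,0],[-7.55,0,0.86,0,0.18,0],[-7.55,0,0.86,0,0.18,0]]]}}

```text
t: 6.02
tool_pos: [0.6359, 0.1224, 0.47]
tool_rot: [1.704, 2.183, -0.386]
contact_force: [-2.5, 4.9, -1.2]
opening: 0.0
grip_force: 2.6
```

```bash
cat >> h.py <<'E'
def lever():
  p,d=get_image("top");h=cv2.cvtColor(p,cv2.COLOR_BGR2HSV)
  b=np.zeros(d.shape,bool);b[120:225,190:385]=1
  m=b&(h[...,0]>18)&(h[...,0]<32)&(h[...,1]>150)&(h[...,2]>120)
  W,u,v=world("top",d,m);W=W[W[:,2]>.2]
  t=np.arange(-.1,.7,.004);f=[abs(np.median((W-PV)@ax(x)[1])-.025) for x in t]
  print("lever",round(t[np.argmin(f)],3),"n",len(W))
E
python3 - <<'E'
from h import *
lever()
show((.43,.011,.012),*[(t,o,.012) for t,o in((.41,.011),(.39,.011),(.37,.011),(.35,.011),(.35,.005),(.35,0))],(.35,0,.04),(.35,0,.08))
E
```

```text
lever 0.424 n 256
6.0667 where [ 0.431  9.338 11.461  0.084] q [ 0.15  0.08  1.5  -0.44  1.53 -0.09] F [-2.14  4.99 -0.57]
(0.43, 0.011, 0.012) [-0.137, -0.038, -0.055, -0.002, -0.001, 0.003]
(0.41, 0.011, 0.012) [0.707, -0.036, -0.068, -0.002, -0.021, 0.003]
(0.39, 0.011, 0.012) [1.551, -0.034, -0.064, -0.002, -0.041, 0.003]
(0.37, 0.011, 0.012) [2.395, -0.031, -0.043, -0.002, -0.061, 0.003]
(0.35, 0.011, 0.012) [3.238, -0.029, -0.005, -0.002, -0.081, 0.003]
(0.35, 0.005, 0.012) [3.836, -0.027, 0.043, -0.002, -0.081, 0.003]
(0.35, 0, 0.012) [4.335, -0.026, 0.083, -0.002, -0.081, 0.003]
(0.35, 0, 0.04) [4.561, -0.03, -2.707, -0.002, -0.081, 0.003]
(0.35, 0, 0.08) [4.883, -0.036, -6.694, -0.002, -0.081, 0.003]
```

Request:
{"method": "arm_command", "body": {"plan": [[[0.8,0,0,0,-0.02,0],[1.6,0,0,0,-0.04,0],[2.4,0,0,0,-0.06,0],[3.2,0,0,0,-0.08,0],[3.8,0,0,0,-0.08,0],[4.2,0,0,0,-0.08,0],[4.2,0,0,0,-0.08,0],[4.2,0,0,0,-0.08,0]]]}}

```text
t: 6.73
tool_pos: [0.6272, 0.1583, 0.4527]
tool_rot: [1.659, 2.124, -0.446]
contact_force: [0.0, -0.4, -0.2]
opening: -0.0001
grip_force: 0.0
```

Run:
```python
from h import *
lever()
show((.35,0,.012),(.35,0,.04),(.35,0,.08))
```

```text
lever 0.364 n 304
6.7833 where [ 0.349  3.454 12.877  0.464] q [ 0.21  0.09  1.52 -0.52  1.53 -0.01] F [-0.22 -0.53  1.09]
(0.35, 0, 0.012) [0.301, -0.052, 0.088, -0.0, 0.001, 0.001]
(0.35, 0, 0.04) [0.298, -0.053, -2.712, -0.0, 0.001, 0.001]
(0.35, 0, 0.08) [0.294, -0.055, -6.712, -0.0, 0.001, 0.001]
```

Request:
{"method": "arm_command", "body": {"plan": [[[0.3,0,0,0,0,0],[0.3,0,-1.5,0,0,0],[0.3,0,-4,0,0,0],[0.3,0,-7,0,0,0],[0.3,0,-7,0,0,0],[0.3,0,-7,0,0,0],[0.3,0,-7,0,0,0],[0.3,0,-7,0,0,0],[0.3,0,-7,0,0,0],[0.3,0,-7,0,0,0],[0.3,0,-7,0,0,0]]]}}

```text
t: 7.7
tool_pos: [0.6182, 0.1945, 0.5107]
tool_rot: [1.66, 2.125, -0.448]
contact_force: [0.4, -0.7, -0.1]
opening: -0.0003
grip_force: 0.0
```

Run:
```python
from h import *
lever()
p,d=get_image("top");cv2.imwrite("pics/t3.png",cv2.resize(p[110:240,180:380],None,fx=4,fy=4,interpolation=2))
print((pix("top",[PV+ax(.35)[0]*.237+ax(.35)[1]*.025+s*.014*ys+ax(.35)[0]*k for s in(-1,1) for k in (0,.041)])-[180,110])*4)
show((.35,0,.012))
```

```text
lever 0.364 n 300
[[372.03208538 267.44537215]
 [326.7784733  266.60222623]
 [356.73291023 209.30670487]
 [310.82644889 205.48166884]]
7.8 where [ 0.35  -0.339 82.093  0.202] q [ 0.27  0.08  1.43 -0.52  1.64 -0.01] F [0.14 0.32 0.49]
(0.35, 0, 0.012) [-0.053, -0.038, 7.009, -0.002, 0.0, 0.002]
```

View pics/t3.png

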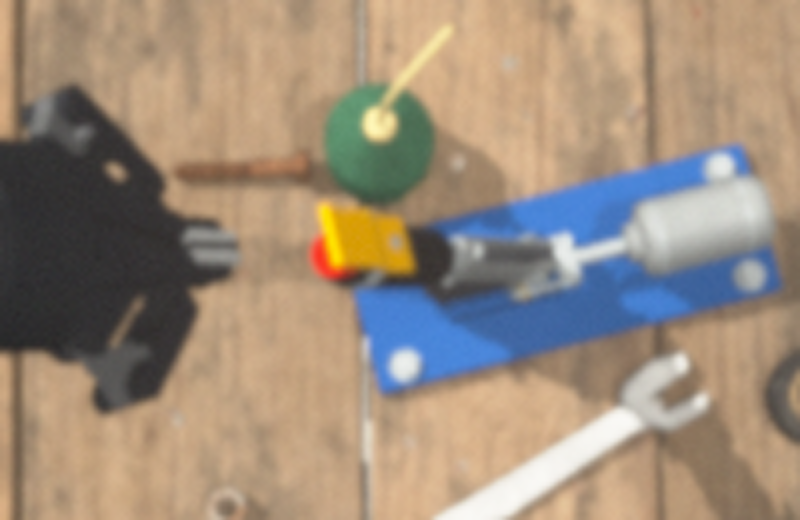

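The top view shows the lever standing alone: guard end at (320,205)-(333,262), fingertips well away at (240,248), loose things unmoved. It has been clear for over 0.5 s. Going back in.

Run:
```python
from h import *
b=(.35,-.0003,.082)
show((.35,0,.014),(.35,.006,.012),(.35,.011,.012),*[(t,.011,.012) for t in(.37,.39,.41,.43,.44)],base=b)
print()
show(*[(.44,.011,g) for g in (.006,0,-.004,-.008)],base=(.44,.011,.012))
```

```text
7.8 where [ 0.35  -0.339 82.093  0.202] q [ 0.27  0.08  1.43 -0.52  1.64 -0.01] F [0.14 0.32 0.49]
(0.35, 0, 0.014) [-0.03, 0.0, 6.8, 0.0, 0.0, 0.0]
(0.35, 0.006, 0.012) [-0.63, 0.0, 7.0, 0.0, 0.0, 0.0]
(0.35, 0.011, 0.012) [-1.13, -0.0, 7.0, 0.0, 0.0, 0.0]
(0.37, 0.011, 0.012) [-1.974, 0.0, 7.03, 0.0, 0.02, 0.0]
(0.39, 0.011, 0.012) [-2.817, 0.0, 7.078, 0.0, 0.04, 0.0]
(0.41, 0.011, 0.012) [-3.659, 0.0, 7.142, 0.0, 0.06, 0.0]
(0.43, 0.011, 0.012) [-4.499, -0.0, 7.223, 0.0, 0.08, -0.0]
(0.44, 0.011, 0.012) [-4.918, 0.0, 7.27, 0.0, 0.09, 0.0]

7.8 where [ 0.35  -0.339 82.093  0.202] q [ 0.27  0.08  1.43 -0.52  1.64 -0.01] F [0.14 0.32 0.49]
(0.44, 0.011, 0.006) [0.0, -0.0, 0.6, 0.0, 0.0, 0.0]
(0.44, 0.011, 0) [0.0, -0.0, 1.2, 0.0, 0.0, 0.0]
(0.44, 0.011, -0.004) [0.0, 0.0, 1.6, 0.0, 0.0, 0.0]
(0.44, 0.011, -0.008) [0.0, 0.0, 2.0, 0.0, 0.0, 0.0]
```

Request:
{"method": "arm_command", "body": {"plan": [[[0,0,2,0,0,0],[0,0,4,0,0,0],[0,0,5.5,0,0,0],[0,0,6.8,0,0,0],[0,0,6.8,0,0,0],[0,0,6.8,0,0,0],[0,0,6.8,0,0,0]]]}}

```text
t: 8.38
tool_pos: [0.6263, 0.162, 0.4537]
tool_rot: [1.659, 2.123, -0.444]
contact_force: [0.7, 0.9, 0.1]
opening: 0.0002
grip_force: 0.0
```

Request:
{"method": "arm_command", "body": {"plan": [[[-0.6,0,0.2,0,0,0],[-1.1,0,0.2,0,0,0],[-1.95,0,0.23,0,0.02,0],[-2.8,0,0.28,0,0.04,0],[-3.65,0,0.34,0,0.06,0],[-4.5,0,0.42,0,0.08,0],[-4.9,0,0.47,0,0.09,0],[-4.9,0,0.47,0,0.09,0],[-4.9,0,0.47,0,0.09,0],[-4.9,0,0.47,0,0.09,0]]]}}

```text
t: 9.22
tool_pos: [0.637, 0.1187, 0.474]
tool_rot: [1.711, 2.19, -0.373]
contact_force: [-1.2, 6.1, -0.3]
opening: 0.0004
grip_force: 2.6
```

Run:
```python
from h import *
lever()
show((.44,.011,0),(.44,.011,-.008))
```

```text
lever 0.44 n 241
9.2667 where [ 0.443  9.174 13.637  0.579] q [ 0.14  0.08  1.49 -0.43  1.53 -0.1 ] F [-2.05  6.18 -0.  ]
(0.44, 0.011, 0) [-0.049, -0.051, 1.36, 0.0, -0.003, 0.002]
(0.44, 0.011, -0.008) [-0.052, -0.051, 2.16, 0.0, -0.003, 0.002]
```

Request:
{"method": "arm_command", "body": {"plan": [[[0,0,0.5,0,0,0],[0,0,1.0,0,0,0],[0,0,1.4,0,0,0],[0,0,1.7,0,0,0],[0,0,1.9,0,0,0],[0,0,2.1,0,0,0],[0,0,2.1,0,0,0],[0,0,2.1,0,0,0],[0,0,2.1,0,0,0]]]}}

```text
t: 10.02
tool_pos: [0.6392, 0.1105, 0.4565]
tool_rot: [1.709, 2.189, -0.371]
contact_force: [-2.4, 6.1, 3.0]
opening: 0.0001
grip_force: 2.0
```

```bash
cat >> h.py <<'E'
def st():
    o=get_obs();R=Ro.from_rotvec(o["tool_rot"]).as_matrix();print("Ftool",np.round(R.T@o["contact_force"],2))
E
python3 - <<'E'
from h import *
st();lever();show();st()
E
```

```text
Ftool [ 4.64 -0.81 -5.42]
lever 0.448 n 242
10.0667 where [ 0.442 10.219 -5.901  1.255] q [ 0.12  0.08  1.51 -0.43  1.5  -0.1 ] F [-1.33  6.29  2.92]
Ftool [ 4.62  0.24 -5.34]
```

The axial force of 5.4 N means the button is about fully in. Easing down in stages, with a little more press, and checking force each time.

Run:
```python
from h import *
show(*[(t,.010,-.0085) for t in np.arange(.44,.27,-.015)],base=(.442,.0102,-.006))
```

```text
10.0667 where [ 0.442 10.219 -5.901  1.255] q [ 0.12  0.08  1.51 -0.43  1.5  -0.1 ] F [-1.33  6.29  2.92]
(np.float64(0.44), 0.01, -0.0085) [0.1, 0.0, 0.248, 0.0, -0.002, -0.0]
(np.float64(0.425), 0.01, -0.0085) [0.703, -0.0, 0.239, -0.0, -0.017, 0.0]
(np.float64(0.41), 0.01, -0.0085) [1.305, -0.0, 0.239, -0.0, -0.032, 0.0]
(np.float64(0.39499999999999996), 0.01, -0.0085) [1.907, -0.0, 0.247, 0.0, -0.047, 0.0]
(np.float64(0.37999999999999995), 0.01, -0.0085) [2.51, -0.0, 0.265, -0.0, -0.062, 0.0]
(np.float64(0.36499999999999994), 0.01, -0.0085) [3.111, 0.0, 0.292, 0.0, -0.077, 0.0]
(np.float64(0.3499999999999999), 0.01, -0.0085) [3.713, -0.0, 0.328, -0.0, -0.092, -0.0]
(np.float64(0.3349999999999999), 0.01, -0.0085) [4.314, 0.0, 0.373, -0.0, -0.107, 0.0]
(np.float64(0.3199999999999999), 0.01, -0.0085) [4.914, -0.0, 0.427, -0.0, -0.122, -0.0]
(np.float64(0.3049999999999999), 0.01, -0.0085) [5.513, -0.0, 0.49, -0.0, -0.137, 0.0]
(np.float64(0.28999999999999987), 0.01, -0.0085) [6.111, -0.0, 0.562, 0.0, -0.152, -0.0]
(np.float64(0.27499999999999986), 0.01, -0.0085) [6.708, -0.0, 0.642, -0.0, -0.167, -0.0]
```

Request:
{"method": "arm_command", "body": {"plan": [[[0,-0.1,0.25,0,0,0],[0.7,-0.1,0.24,0,-0.017,0],[1.3,-0.1,0.24,0,-0.032,0],[1.9,-0.1,0.25,0,-0.047,0],[2.5,-0.1,0.27,0,-0.062,0],[3.1,-0.1,0.29,0,-0.077,0],[3.7,-0.1,0.33,0,-0.092,0],[4.3,-0.1,0.37,0,-0.107,0],[4.9,-0.1,0.43,0,-0.122,0],[5.5,-0.1,0.49,0,-0.137,0],[6.1,-0.1,0.56,0,-0.152,0],[6.7,-0.1,0.64,0,-0.167,0]]]}}

```text
t: 11.07
tool_pos: [0.6246, 0.167, 0.4228]
tool_rot: [1.615, 2.068, -0.493]
contact_force: [0.9, 6.2, 3.1]
opening: 0.0002
grip_force: 2.3
```

Run:
```python
from h import *
st();lever();st()
show(*[(t,.010,-.0085) for t in np.arange(.275,.1,-.015)],base=(.275,.010,-.0085))
```

```text
Ftool [ 3.05  2.37 -5.86]
lever 0.28 n 368
Ftool [ 5.39  3.04 -6.92]
11.1167 where [ 0.275  8.981 -8.465  0.918] q [ 0.24  0.11  1.55 -0.6   1.49  0.05] F [0.89 8.84 2.7 ]
(np.float64(0.275), 0.01, -0.0085) [0.0, 0.0, 0.0, 0.0, 0.0, 0.0]
(np.float64(0.26), 0.01, -0.0085) [0.602, 0.0, -0.01, 0.0, -0.015, 0.0]
(np.float64(0.245), 0.01, -0.0085) [1.205, 0.0, -0.012, 0.0, -0.03, 0.0]
(np.float64(0.22999999999999998), 0.01, -0.0085) [1.807, -0.0, -0.004, 0.0, -0.045, 0.0]
(np.float64(0.21499999999999997), 0.01, -0.0085) [2.409, 0.0, 0.012, 0.0, -0.06, -0.0]
(np.float64(0.19999999999999996), 0.01, -0.0085) [3.011, 0.0, 0.038, 0.0, -0.075, -0.0]
(np.float64(0.18499999999999994), 0.01, -0.0085) [3.613, 0.0, 0.073, 0.0, -0.09, -0.0]
(np.float64(0.16999999999999993), 0.01, -0.0085) [4.214, 0.0, 0.116, 0.0, -0.105, -0.0]
(np.float64(0.15499999999999992), 0.01, -0.0085) [4.814, 0.0, 0.169, 0.0, -0.12, -0.0]
(np.float64(0.1399999999999999), 0.01, -0.0085) [5.413, 0.0, 0.231, 0.0, -0.135, 0.0]
(np.float64(0.12499999999999989), 0.01, -0.0085) [6.011, 0.0, 0.301, 0.0, -0.15, 0.0]
(np.float64(0.10999999999999988), 0.01, -0.0085) [6.608, 0.0, 0.381, 0.0, -0.165, -0.0]
```

Request:
{"method": "arm_command", "body": {"plan": [[[0.6,0,0,0,-0.015,0],[1.2,0,0,0,-0.03,0],[1.8,0,0,0,-0.045,0],[2.4,0,0.02,0,-0.06,0],[3.0,0,0.04,0,-0.075,0],[3.6,0,0.07,0,-0.09,0],[4.2,0,0.12,0,-0.105,0],[4.8,0,0.17,0,-0.12,0],[5.4,0,0.23,0,-0.135,0],[6.0,0,0.3,0,-0.15,0],[6.6,0,0.38,0,-0.165,0]]]}}

```text
t: 12.03
tool_pos: [0.612, 0.2178, 0.3819]
tool_rot: [1.52, 1.947, -0.606]
contact_force: [1.3, 8.0, 1.3]
opening: 0.0002
grip_force: 2.4
```

Run:
```python
from h import *
st();lever();st()
show(*[(t,.010,-.0085) for t in np.arange(.11,.01,-.015)],(.01,.01,-.0085),(0,.01,-.0085),(0,.006,-.0085),(0,.002,-.0085),base=(.11,.010,-.0085))
```

```text
Ftool [ 4.49  3.24 -6.12]
lever 0.112 n 467
Ftool [ 4.03  4.05 -8.43]
12.0833 where [ 0.11   8.545 -8.89   0.878] q [ 0.34  0.17  1.58 -0.76  1.51  0.19] F [1.78 9.46 3.32]
(np.float64(0.11), 0.01, -0.0085) [0.0, 0.0, 0.0, 0.0, 0.0, 0.0]
(np.float64(0.095), 0.01, -0.0085) [0.602, 0.0, -0.01, -0.0, -0.015, 0.0]
(np.float64(0.08), 0.01, -0.0085) [1.205, -0.0, -0.012, -0.0, -0.03, 0.0]
(np.float64(0.065), 0.01, -0.0085) [1.807, -0.0, -0.004, -0.0, -0.045, 0.0]
(np.float64(0.05), 0.01, -0.0085) [2.409, 0.0, 0.012, -0.0, -0.06, 0.0]
(np.float64(0.035), 0.01, -0.0085) [3.011, 0.0, 0.038, -0.0, -0.075, 0.0]
(np.float64(0.020000000000000004), 0.01, -0.0085) [3.613, 0.0, 0.073, -0.0, -0.09, 0.0]
(0.01, 0.01, -0.0085) [4.013, -0.0, 0.101, -0.0, -0.1, 0.0]
(0, 0.01, -0.0085) [4.414, -0.0, 0.133, -0.0, -0.11, 0.0]
(0, 0.006, -0.0085) [4.811, -0.0, 0.177, -0.0, -0.11, 0.0]
(0, 0.002, -0.0085) [5.209, -0.0, 0.221, -0.0, -0.11, 0.0]
```

Request:
{"method": "arm_command", "body": {"plan": [[[0.6,0,0,0,-0.015,0],[1.2,0,0,0,-0.03,0],[1.8,0,0,0,-0.045,0],[2.4,0,0.02,0,-0.06,0],[2.9,0,0.04,0,-0.072,0],[3.3,0,0.05,0,-0.083,0],[3.7,0,0.07,0,-0.093,0],[4.1,0,0.1,0,-0.102,0],[4.5,0,0.14,0,-0.11,0],[4.8,0,0.17,0,-0.11,0],[5.0,0,0.19,0,-0.11,0],[5.0,0,0.19,0,-0.11,0]]]}}

```text
t: 13.08
tool_pos: [0.6039, 0.2505, 0.3468]
tool_rot: [1.456, 1.861, -0.679]
contact_force: [-0.3, 0.5, 5.7]
opening: 0.0002
grip_force: 2.4
```

Run:
```python
from h import *
st();lever();st();show()
```

```text
Ftool [-4.   -0.13 -4.08]
lever 0.0 n 509
Ftool [-2.65  0.33 -5.62]
13.1333 where [-3.000e-03  6.656e+00 -9.023e+00  5.660e-01] q [ 0.4   0.23  1.58 -0.86  1.53  0.29] F [-0.33  2.62  5.63]
```

Request:
{"method": "arm_command", "body": {"plan": [[[0,0,-0.5,0,0,0],[0.1,0,-1.2,0,0,0],[0.3,0,-2,0,0,0],[0.4,0,-4,0,0,0],[0.4,0,-6.5,0,0,0],[0.4,0,-9.5,0,0,0],[0.4,0,-12.5,0,0,0],[0.4,0,-13,0,0,0],[0.4,0,-13,0,0,0],[0.4,0,-13,0,0,0],[0.4,0,-13,0,0,0]]]}}

```text
t: 14.05
tool_pos: [0.5783, 0.349, 0.4219]
tool_rot: [1.456, 1.865, -0.687]
contact_force: [-0.6, 0.0, 0.4]
opening: -0.0001
grip_force: 0.0
```

Run:
```python
from h import *
st();lever();show()
p,d=get_image("top");cv2.imwrite("pics/t4.png",cv2.resize(p[110:240,180:380],None,fx=4,fy=4,interpolation=2))
```

```text
Ftool [-0.21 -0.6  -0.41]
lever 0.0 n 482
14.1 where [-3.00000e-03 -8.37000e-01  1.17037e+02 -1.53600e+00] q [ 0.55  0.25  1.43 -0.84  1.73  0.28] F [-0.59 -0.87 -0.4 ]
```

View pics/t4.png

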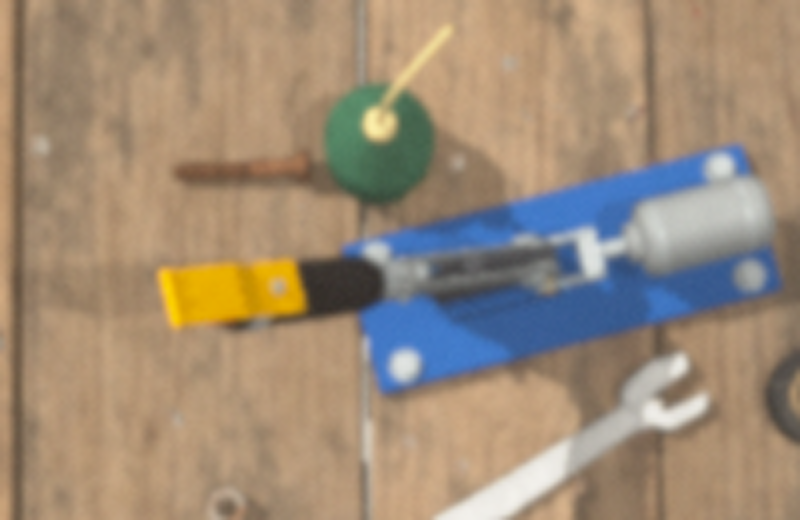

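The lever lies at rest, with its guard at (165,270)-(305,320). The hand is clear, and the oil can, bolt, wrench and nut are unmoved.

```bash
python3 -c "
from station import *
print(finish_job())"
```

```text
the job is handed in; nothing more can be done
None
```

I raised the lever to the third notch, where it held with the hand clear for over half a second. I then pressed the button, eased the lever down to its rest stop and withdrew the hand, with the loose things unmoved, and handed the job in at about 14 s; no verdict was returned.

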